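# Nest a tiered gift-box set on the parcel scale

### The job

Make up the three-tier gift-box set on the parcel scale so it can be weighed: the largest open box upright, centred and square on the raised platter, the middle-sized box nested in it and the smallest nested in that, each fully down on the floor of the one around it. Set the boxes down rather than dropping them, and leave the other things on the bench where they stand and upright.

Things in the scene. Friction and masses are not known exactly. Their poses are not given: they have to be found in the camera images.
- box_large: Largest of three open-topped kraft cardboard boxes, 152 (x) x 112 (y) mm outside, 55 mm high; walls 8 mm thick (good to pinch from above at the rim), floor 6 mm thick, inside 136 x 96 mm, about 0.2 kg. Origin: centre of its underside; z up, x along its long side. A half turn about z looks the same.
- box_medium: Middle box, same make: 124 (x) x 84 (y) mm outside, 75 mm high, walls 8 mm, floor 6 mm, inside 108 x 68 mm. Fits the large box with 6 mm to spare each side; its rim then stands 26 mm above the large rim. Origin: centre of its underside, x along its long side.
- box_small: Smallest box, same make: 96 (x) x 56 (y) mm outside, 95 mm high, walls 8 mm, floor 6 mm, inside 80 x 40 mm. Fits the middle box with 6 mm to spare each side; its rim then stands 26 mm above the middle rim. Origin: centre of its underside, x along its long side.
- scale_platter (a point): Centre of the top face of the parcel scale's steel platter, 110 (x) x 80 (y) mm, 65 mm above the bench, on a stem over a grey housing 125 x 100 mm, 38 mm high (display on its -x face). The scale is fixed. x along the platter's long side, z up; the large box goes on with its long side along x, either way round, and overhangs it all round.
- glue_bottle: Bystander: white plastic bottle, 50 mm diameter, 150 mm high. Origin: centre of its underside.
- spray_can: Bystander: bare metal can, 52 mm diameter, 160 mm high. Origin: centre of its underside.
- tape_roll: Bystander: brown roll of packing tape lying flat, 90 mm diameter, 50 mm high. Origin: centre of its underside.
- sealed_carton: Bystander: closed, taped cardboard carton, 105 (x) x 74 (y) x 60 mm. Origin: centre of its underside.
- mug: Bystander: white ceramic mug, 76 mm diameter, 90 mm high, handle reaching 75 mm from its axis at +y. Origin: centre of its underside.
- booklets: Bystander: stack of booklets (one solid block), 90 (x) x 130 (y) x 30 mm. Origin: centre of its underside.
Not all that is in view belongs to the job. Leave any green look-alike of the box_large alone.

How it is judged:
By the outcome, as a careful person would: the job done as asked, in the order asked, and still so for the second after the job is handed in, with the robot touching nothing.
It also fails if it takes over 72 s, if anything falls off the work surface, if the arm or the gripper's body presses on something with over 40 N, if the wrist force passes 120 N, or if a joint passes its speed limit or range.

### The arm

A 6-joint arm with a two-finger parallel gripper is mounted at the origin on the work surface. World frame = base frame: x ahead of the robot, y to its left, z up, the work surface at z = 0. Lengths are in mm, angles in rad, forces in N, time in s.
With the tool pointing down it reaches from about 350 to 775 mm from the base axis. Payload 7.3 kg.
Tool frame: the origin (TCP) lies midway between the tips of the shut fingers; the grasp point (between the pads) lies 19 mm behind it; z points along the fingers, x is the direction in which the jaws open and shut, and the axes are right-handed (so a half turn about z gives the same grasp; the last joint's range is limited). The gripper opens to 92 mm and grips with 3 to 60 N. Pads are 19 mm wide; open, the fingers measure 130 mm over their backs; the gripper's body (75 mm by 190 mm) begins 47 mm behind the grasp point.
Start: joints at [-1.31, 0.342, 1.524, -0, 1.275, -0.146], TCP at [207.752, -482.166, 226.741] pointing down, gripper open.
Joint ranges: [-2.53, 2.53], [-0.77, 2.02], [0.04, 2.7], [-1, 4.14], [0.28, 2.66], [-3.11, 3.11]. Speed limits (rad/s): [2.57, 2.57, 3.14, 3.14, 3.14, 3.14].

### API

Orientations are given as [roll, pitch, yaw] about the fixed x, y, z axes, in that order (R = Rz(yaw) Ry(pitch) Rx(roll)).
In Python, from plant import bot gives the robot as it stands.
- The arm moves only by the shell command python3 -m pendant 'ROWS' [OPENING]. ROWS is JSON, a list of rows, each an object with "linear": the shift along the world's x, y, z in mm, a list of three; "twist": the turn about the world's z in degrees. In form: [{"linear": [x, y, z], "twist": twist}, ...]. A call has 1 to 20 rows; each row is the pose to reach, as a shift and turn from the pose commanded when the call began; what a row does not reach only later rows make up. A row lasts 1/8 s, in which the tool goes at most 62.5 mm and 10.7 degrees, less where a joint would pass 70% of its speed; a pose out of reach is approached as far as the arm can. A call with a gripper value outside its range is refused whole. OPENING is the closure in counts, from 0 (fully open) to 255 (shut), set as the call begins (- or left out, the last holds). The fingers move at their own pace and stop on an object; the grip force is fixed at half the most. Time passes only in rows, so rows that repeat a pose let the fingers close. It gives the time, the measured TCP pose, the force and the opening at its end, in the units of the state.
- bot.get_obs(): the state, without advancing time (a new reading comes with each control period).
- bot.capture(name): name is "scene" or "top" or "wrist"; returns a dict with "frame" (480x640x3 uint8, blue, green, red), "z_map" (480x640 float32, mm along the optical axis (not along the pixel's ray), 0 where there is no reading), "fx", "fy", "cx", "cy" (pixels), "k1" (the pictures are not rectified: a ray, as slopes to the right and down, at radius r is drawn at 1 + k1 r^2 times it, then the intrinsics apply), "rvec" (rotation vector, rad) and "tvec" (3), from world to camera coordinates, as OpenCV has them. Camera axes: x right, y down, z forward; pixel columns grow to the right and rows downward; lengths in mm; the calibration is good to about 2 mm. A picture is of the moment at which its call begins.
- bot.close_job(): hands the job in, once; it reports no verdict.
The state is a dict: "time": time; "joint_positions": joint angles; "dq": joint speeds; "tau": joint torques, N m; "tool_pos": TCP position; "tcp_rot": TCP orientation; "contact_force": force on the tool from outside, world axes, zero at the start; "moment": the same for the moment, N m; "grip_width": finger opening in mm.
Only numpy, scipy, OpenCV 4.12 (cv2) and the standard library are available. Lean on these libraries where they do the work, as an engineer would, in place of code of your own. Each camera call takes 0.05 s, during which the arm holds its last target. There are 200 camera calls.

## Working session

There is one attempt and no reset: what is moved stays moved. The work goes in short steps, Python scripts to look and compute and a shell command to move; the robot and the scene stay as the last step left them, time stands still between calls to the robot, and variables do not carry over. Pictures are saved under pics/ and viewed, about 8 in all and at most 12, crops included, and the job is handed in when it is done.

```bash
ls; mkdir -p pics
cat > h.py <<'E'
import numpy as np, cv2
from plant import bot
def cap(n,save=None):
    c=bot.capture(n)
    if save: cv2.imwrite('pics/'+save,c['frame'])
    np.savez('/tmp/'+n+'.npz',**c); return c
def cloud(c):
    h,w=c['z_map'].shape; u,v=np.meshgrid(np.arange(w),np.arange(h))
    xd=(u-c['cx'])/c['fx']; yd=(v-c['cy'])/c['fy']; x,y=xd.copy(),yd.copy()
    for _ in range(10):
        s=1+c['k1']*(x*x+y*y); x,y=xd/s,yd/s
    z=c['z_map']; P=np.stack([x*z,y*z,z],-1)
    R=cv2.Rodrigues(np.array(c['rvec'],float))[0]; W=(P-np.array(c['tvec']).ravel())@R
    W[z<=0]=np.nan; return W
E
python3 - <<'E'
from h import *
c=cap('top','top.png'); d=cap('scene','scene.png')
for n in (c,d): print({k:n[k] for k in n if k not in('frame','z_map')})
cv2.imwrite('pics/both.png',np.vstack([cv2.resize(c['frame'],(400,300)),cv2.resize(d['frame'],(400,300))]))
print(bot.get_obs())
E
```

```text
pics
{'fx': 536.0638267855536, 'fy': 536.0638267855536, 'cx': 310.3314821628536, 'cy': 243.1611616805869, 'k1': -0.043050235425423446, 'rvec': array([ 2.1596266 , -2.11008915,  0.18607552]), 'tvec': array([  -4.20677826,  501.7811411 , 1421.22735527])}
{'fx': 438.147428046563, 'fy': 438.147428046563, 'cx': 322.6385497770385, 'cy': 242.9110298561546, 'k1': 0.031145391133760365, 'rvec': array([ 2.33830614,  0.54826131, -0.21048204]), 'tvec': array([-456.47165048,  -90.14766591, 1245.16485843])}
{'time': 0.1, 'joint_positions': array([-1.30995123e+00,  3.42636175e-01,  1.52492751e+00, -1.81632397e-05,
        1.27537130e+00, -1.46009744e-01]), 'dq': array([-5.80046523e-05, -1.03149810e-03, -2.58773698e-03, -7.52130932e-04,
        8.26462383e-04,  1.76525882e-03]), 'tau': array([ 1.39638294e-03, -4.32001805e+01, -2.44695801e+01,  7.18713831e-02,
        5.25778206e-02, -3.83973736e-05]), 'tool_pos': array([ 207.67177386, -481.78995689,  226.1211045 ]), 'tcp_rot': array([-3.14141454e+00,  1.33057847e-03, -1.16393607e+00]), 'contact_force': array([ 0.26710129, -0.18093382, -0.39678925]), 'moment': array([ 0.00045498, -0.02109116,  0.01993691]), 'grip_width': 91.71207014931421}
```

View pics/top.png

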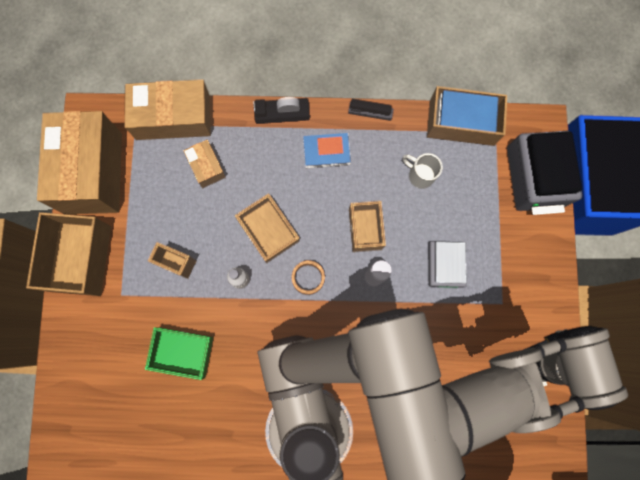

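View pics/scene.png

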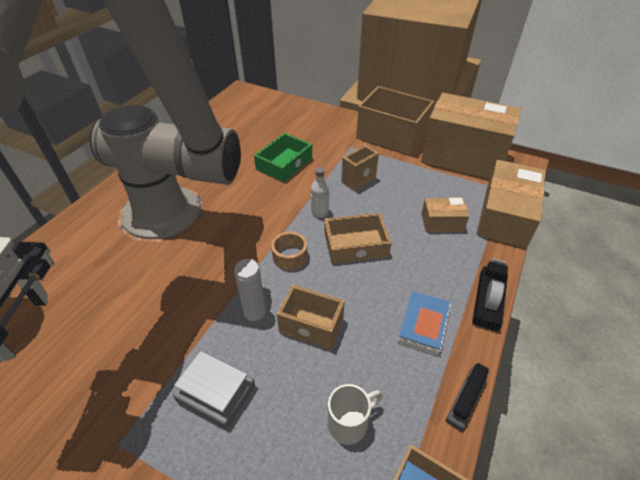

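The top view shows the large box at (267,228), medium at (367,225), small at (170,259) and the platter at (449,263). The spray can at (378,270) is close to the medium box, and the bottle is at (237,276). The green box at (178,352) is the decoy.

```bash
cat >> h.py <<'E'
def rect(W,ctr,r,zlo,zhi):
    m=(np.hypot(W[...,0]-ctr[0],W[...,1]-ctr[1])<r)&(W[...,2]>zlo)&(W[...,2]<zhi)
    p=W[m]; (c,s,a)=cv2.minAreaRect(p[:,:2].astype(np.float32))
    if s[0]<s[1]: s=(s[1],s[0]); a+=90
    a=(a+90)%180-90
    return np.round(c,1),np.round(s,1),round(a,1),np.round(np.median(p[:,2]),1),len(p)
E
python3 - <<'E'
from h import *
for n,px in (('top',dict(large=(267,228),med=(367,225),small=(170,259),plat=(449,263),can=(378,268),bottle=(237,276),tape=(294,278),mug=(425,165),book=(327,150),carton=(205,162))),):
    W=cloud(np.load('/tmp/top.npz'))
    for k,(u,v) in px.items(): print(k,W[v,u].round(0))
    f=lambda k:W[px[k][1],px[k][0],:2]
    print('L',rect(W,f('large'),120,47,62)); print('M',rect(W,f('med'),85,67,82)); print('S',rect(W,f('small'),75,87,102)); print('P',rect(W,f('plat'),90,59,72))
    for k,h in(('can',150),('bottle',140),('tape',50),('mug',90)):print(k,rect(W,f(k),70,h-20,h+15))
W=cloud(np.load('/tmp/scene.npz'))
T=cloud(np.load('/tmp/top.npz'))
f=lambda u,v:T[v,u,:2]
print('scene');print('L',rect(W,f(267,228),120,49,60)); print('M',rect(W,f(367,225),85,69,80)); print('S',rect(W,f(170,259),75,89,100)); print('P',rect(W,f(449,263),90,61,70))
E
```

```text
large [549. 131.   1.]
med [ 564. -151.    6.]
small [454. 397.   8.]
plat [ 452. -365.   69.]
can [ 423. -163.  156.]
bottle [396. 189. 149.]
tape [405.  49.  47.]
mug [ 746. -319.    2.]
book [774. -34.  30.]
carton [719. 304.  63.]
L (array([543.2, 128.2]), array([154.8, 112. ]), 35.3, np.float64(54.0), 556)
M (array([ 551.9, -146. ]), array([124.5,  85.4]), 5.7, np.float64(73.5), 462)
S (array([443.1, 380.6]), array([99.8, 56.4]), 68.7, np.float64(94.0), 347)
P (array([ 455.3, -370.8]), array([110.4,  80.4]), -1.0, np.float64(64.1), 1126)
can (array([ 416.6, -169.7]), array([49.4, 49.2]), 9.4, np.float64(158.4), 338)
bottle (array([400., 199.]), array([22. , 21.8]), 89.1, np.float64(148.4), 79)
tape (array([407.1,  20.2]), array([89.2, 71.5]), 7.1, np.float64(48.4), 233)
mug (array([ 713.9, -300. ]), array([90.5, 76. ]), -87.8, np.float64(84.9), 240)
scene
L (array([543. , 126.9]), array([153. , 116.8]), 35.8, np.float64(54.3), 618)
M (array([ 552.4, -147.3]), array([124.9,  88.9]), 5.8, np.float64(74.3), 740)
S (array([443.4, 377.8]), array([96.7, 58.7]), 67.6, np.float64(93.4), 246)
P (array([ 455.8, -371.8]), array([112.4,  81.3]), -0.7, np.float64(64.5), 2368)
```

```bash
python3 -m pendant '[{"linear":[60,95,0],"twist":0},{"linear":[91,142,0],"twist":2},{"linear":[122,189,0],"twist":4},{"linear":[152,237,0],"twist":6},{"linear":[182,284,0],"twist":8},{"linear":[213,331,0],"twist":10},{"linear":[243,379,0],"twist":12},{"linear":[274,426,0],"twist":12},{"linear":[304,473,-10],"twist":12},{"linear":[335,521,-20],"twist":12},{"linear":[365,568,-27],"twist":12},{"linear":[365,568,-27],"twist":12},{"linear":[365,568,-27],"twist":12},{"linear":[365,568,-27],"twist":12}]' 116
python3 - <<'E'
from h import *
o=bot.get_obs();print(o['time'],o['tool_pos'],o['tcp_rot'],o['contact_force'],o['grip_width'])
c=cap('wrist','w1.png');W=cloud(c)
print(rect(W,(543,128),115,48,60))
E
```

```text
time: 1.85
tool_pos: [572.4, 84.7, 200.0]
tcp_rot: [3.141, -0.0, -0.956]
contact_force: [0.3, 0.2, 0.4]
grip_width: 49.9
1.85 [572.37306501  84.74107593 199.99365707] [ 3.14140295e+00 -2.69120636e-04 -9.55927318e-01] [0.31482453 0.19650598 0.35884745] 49.85496150992823
(array([543.2, 128.6]), array([152.1, 111.8]), 35.4, np.float64(55.3), 4694)
```

View pics/w1.png

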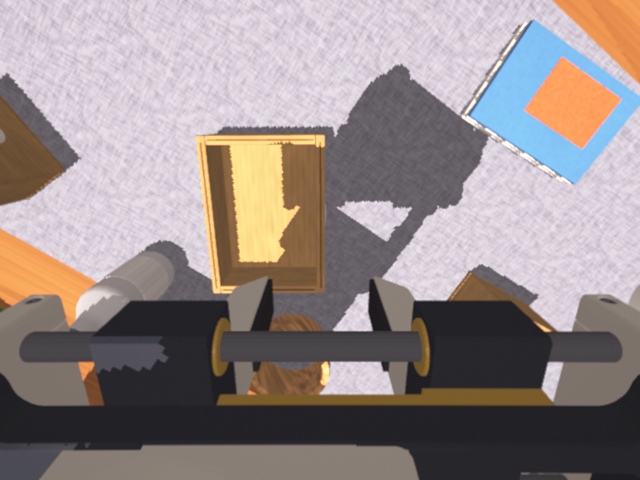

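The wrist view shows the large box between (200,137) and (325,293). Its right wall lines up between the jaws, and the measurements agree with the top view. Next I descend onto the wall.

```bash
python3 -m pendant '[{"linear":[1,1,-50],"twist":0},{"linear":[1,1,-100],"twist":0},{"linear":[1,1,-140],"twist":0},{"linear":[1,1,-160],"twist":0},{"linear":[1,1,-169],"twist":0},{"linear":[1,1,-169],"twist":0},{"linear":[1,1,-169],"twist":0}]'
python3 -m pendant '[{"linear":[0,0,0],"twist":0},{"linear":[0,0,0],"twist":0},{"linear":[0,0,0],"twist":0},{"linear":[0,0,0],"twist":0},{"linear":[0,0,0],"twist":0},{"linear":[0,0,0],"twist":0}]' 255
python3 -m pendant '[{"linear":[0,0,5],"twist":0},{"linear":[0,0,20],"twist":0},{"linear":[0,0,50],"twist":0},{"linear":[0,0,90],"twist":0},{"linear":[0,0,140],"twist":0},{"linear":[0,0,180],"twist":0},{"linear":[0,0,180],"twist":0},{"linear":[0,0,180],"twist":0}]'
python3 - <<'E'
from h import *
c=cap('wrist','w2.png');W=cloud(c)
o=bot.get_obs();z=o['tool_pos'][2]
print(rect(W,(543,128),115,z+10,z+40))
m=(np.hypot(W[...,0]-543,W[...,1]-128)<110)&(W[...,2]>z+14)&(W[...,2]<z+38)
p=W[m];A=np.c_[p[:,:2]-p[:,:2].mean(0),np.ones(len(p))]
print(np.linalg.lstsq(A,p[:,2],rcond=None)[0])
E
```

```text
time: 2.78
tool_pos: [574.6, 86.6, 32.0]
tcp_rot: [-3.14, -0.001, -0.955]
contact_force: [-0.0, -0.3, -0.6]
grip_width: 49.9
time: 3.52
tool_pos: [573.8, 86.8, 30.7]
tcp_rot: [3.141, -0.0, -0.954]
contact_force: [-0.5, -0.8, -0.3]
grip_width: 7.7
time: 4.53
tool_pos: [573.1, 86.8, 210.3]
tcp_rot: [3.141, 0.001, -0.955]
contact_force: [-0.6, 0.2, -2.2]
grip_width: 7.9
(array([556.5, 129.2]), array([129.7, 129.4]), -54.3, np.float64(234.5), 19556)
[ 2.21153477e-02 -8.07612335e-03  2.33496031e+02]
```

View pics/w2.png

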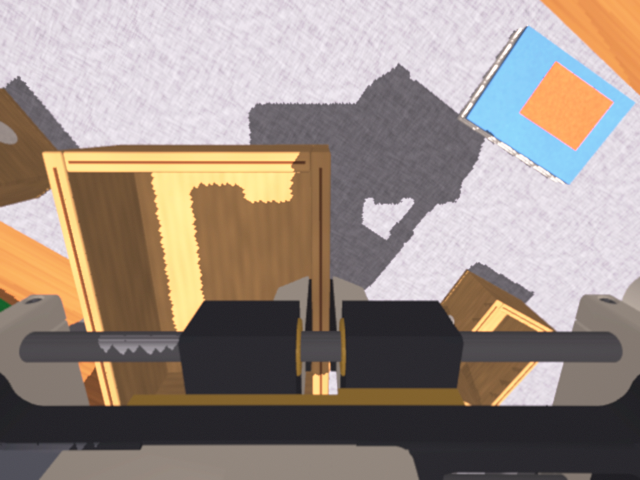

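The picture shows the large box held by its long wall at about (320,200). I'll move it towards the scale and check tilt with the rim corners (53,165) and (320,165).

```bash
python3 - <<'E'
from h import *
W=cloud(np.load('/tmp/wrist.npz'))
for u,v in((50,162),(72,165),(190,157),(190,166),(310,158),(326,158),(80,280)): print(u,v,W[v,u].round(1))
E
python3 -m pendant '[{"linear":[-5,-25,10],"twist":-3},{"linear":[-10,-60,15],"twist":-6},{"linear":[-20,-100,15],"twist":-9},{"linear":[-30,-150,15],"twist":-12},{"linear":[-40,-200,15],"twist":-15},{"linear":[-50,-250,15],"twist":-18},{"linear":[-60,-300,15],"twist":-21},{"linear":[-75,-350,15],"twist":-24},{"linear":[-90,-400,15],"twist":-28},{"linear":[-100,-450,15],"twist":-32},{"linear":[-112,-490,10],"twist":-35},{"linear":[-118,-509,0],"twist":-36},{"linear":[-118,-509,0],"twist":-36},{"linear":[-118,-509,0],"twist":-36},{"linear":[-118,-509,0],"twist":-36}]'
python3 - <<'E'
from h import *
for n in('wrist','top','scene'):
    c=cap(n,n[0]+'3.png');W=cloud(c)
    print(n)
    try: print('rim',rect(W,(455,-371),115,222,246))
    except Exception as e: print(e)
    try: print('plat',rect(W,(455,-371),80,60,69))
    except Exception as e: print(e)
E
```

```text
50 162 [570.1 214.1 234.7]
72 165 [573.7 207.  234.2]
190 157 [603.4 170.7 235. ]
190 166 [600.1 169.3 234.3]
310 158 [629.9 132.5 233.7]
326 158 [633.6 127.5 234.5]
80 280 [529.2 184.6 234.7]
time: 6.45
tool_pos: [456.5, -420.9, 211.2]
tcp_rot: [-3.141, -0.0, -1.581]
contact_force: [-0.9, -0.1, -1.5]
grip_width: 7.6
wrist
rim (array([ 468.1, -376.6]), array([129.7, 128.1]), 89.6, np.float64(235.4), 18707)
plat (array([0., 0.]), array([0., 0.]), 0.0, np.float64(nan), 0)
top
rim (array([ 463.4, -367.4]), array([139.6, 114. ]), -0.7, np.float64(233.4), 453)
plat (array([ 455.2, -336.8]), array([109.4,  12.3]), -0.2, np.float64(64.0), 135)
scene
rim (array([ 491.3, -375.4]), array([125.7, 101. ]), -81.2, np.float64(233.5), 1206)
plat (array([ 455.8, -371.7]), array([112.1,  80.5]), -0.3, np.float64(64.5), 1100)
  return _methods._mean(a, axis=axis, dtype=dtype,
  ret = ret.dtype.type(ret / rcount)
```

View pics/w3.png

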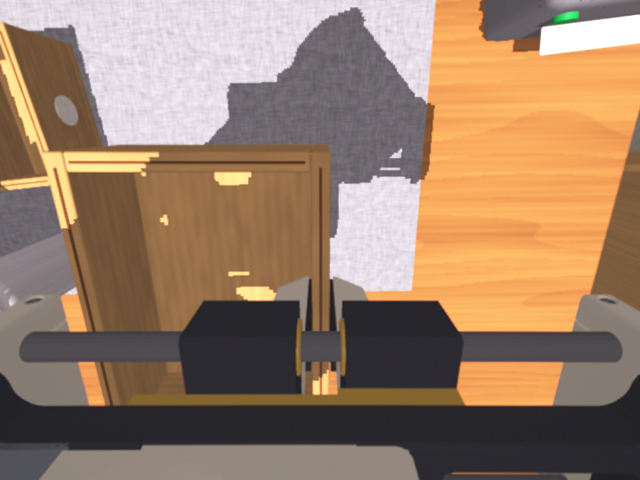

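The view shows the box level over the scale, with its rim's far edge at row ~155 and its sides at columns ~45 and ~330.

```bash
cat >> h.py <<'E'
def edges(W,zlo,zhi,vmax=285):
    "outer rim edges seen by the wrist camera: far (+x) edge, and +y / -y edges, with slopes"
    V=np.arange(W.shape[0])[:,None]+0*W[...,0]
    m=(V<vmax)&(W[...,2]>zlo)&(W[...,2]<zhi); p=W[m]
    out={}
    xm=np.percentile(p[:,0],99.5); q=p[p[:,0]>xm-12]
    def env(a,b,sg):  # extreme of b per bin of a
        k=np.round(a/4); ks=np.unique(k)[2:-2]; e=np.array([sg*np.max(sg*b[k==i]) for i in ks])
        f=np.polyfit(ks*4,e,1); e2=np.abs(e-np.polyval(f,ks*4))<1.5
        f=np.polyfit(ks[e2]*4,e[e2],1); return np.round([np.polyval(f,(ks*4).mean()),np.degrees(np.arctan(f[0]))],2)
    out['+x']=env(q[:,1],q[:,0],1)
    r=p[p[:,0]<xm-12]; yc=(r[:,1].max()+r[:,1].min())/2
    for n,s in(('+y',1),('-y',-1)):
        t=r[s*(r[:,1]-yc)>0]; out[n]=env(t[:,0],t[:,1],s)
    return out
E
python3 - <<'E'
from h import *
W=cloud(np.load('/tmp/wrist.npz')); print(edges(W,228,240))
print(bot.get_obs()['tool_pos'],bot.get_obs()['tcp_rot'])
E
```

```text
{'+x': array([5.3218e+02, 4.4000e-01]), '+y': array([-312.58,    1.17]), '-y': array([-424.54,   -1.17])}
[ 456.30522756 -421.40066499  211.21890596] [-3.14109924e+00 -4.63719295e-04 -1.58149500e+00]
```

```bash
python3 -m pendant '[{"linear":[-1,-2,-20],"twist":0},{"linear":[-1,-2,-50],"twist":0},{"linear":[-1,-2,-80],"twist":0},{"linear":[-1,-2,-100],"twist":0},{"linear":[-1,-2,-108],"twist":0},{"linear":[-1,-2,-112],"twist":0},{"linear":[-1,-2,-114],"twist":0},{"linear":[-1,-2,-115],"twist":0},{"linear":[-1,-2,-115],"twist":0},{"linear":[-1,-2,-115],"twist":0}]'
python3 - <<'E'
from h import *
c=cap('wrist','w4.png');W=cloud(c); print(edges(W,112,125)); print(bot.get_obs()['contact_force'])
E
```

```text
time: 7.85
tool_pos: [454.8, -424.3, 96.0]
tcp_rot: [-3.141, -0.0, -1.583]
contact_force: [-0.3, 0.1, -1.6]
grip_width: 7.6
{'+x': array([530.56,   0.57]), '+y': array([-316.14,   -0.36]), '-y': array([-428.02,   -1.09])}
[-0.80508365 -0.02798119 -1.74597504]
```

```bash
python3 -m pendant '[{"linear":[1,1,0],"twist":0},{"linear":[1,1,-0.5],"twist":0},{"linear":[1,1,-1],"twist":0},{"linear":[1,1,-1],"twist":0},{"linear":[1,1,-1],"twist":0}]'
python3 -c "
from h import *
print(bot.get_obs()['contact_force'],bot.get_obs()['tool_pos'])"
```

```text
time: 8.52
tool_pos: [455.9, -423.2, 95.7]
tcp_rot: [-3.141, -0.001, -1.583]
contact_force: [-1.5, 1.1, 6.1]
grip_width: 7.7
[-1.53173067  1.08722932  6.07607623] [ 455.94775244 -423.21847366   95.72361106]
```

```bash
python3 -m pendant '[{"linear":[0,0,0],"twist":0},{"linear":[0,0,0],"twist":0},{"linear":[0,0,0],"twist":0}]' 116
python3 -m pendant '[{"linear":[0,0,30],"twist":0},{"linear":[0,0,70],"twist":0},{"linear":[0,0,104],"twist":0},{"linear":[20,40,104],"twist":2},{"linear":[40,90,104],"twist":4},{"linear":[65,140,104],"twist":6},{"linear":[85,190,104],"twist":6},{"linear":[100,239,104],"twist":6},{"linear":[100,239,104],"twist":6},{"linear":[100,239,104],"twist":6},{"linear":[100,239,104],"twist":6}]'
python3 - <<'E'
from h import *
W=cloud(cap('wrist','w5.png'));print('M',rect(W,(552,-146),90,69,82))
W=cloud(cap('scene','s5.png'));print('L scene',rect(W,(455,-371),115,113,125))
W=cloud(cap('top','t5.png'));print('L top',rect(W,(455,-371),115,113,125))
E
```

```text
time: 8.9
tool_pos: [455.8, -423.1, 94.6]
tcp_rot: [3.141, 0.0, -1.583]
contact_force: [0.3, 0.4, 0.3]
grip_width: 33.3
time: 10.28
tool_pos: [555.4, -185.4, 198.6]
tcp_rot: [3.141, -0.0, -1.48]
contact_force: [-0.4, -0.4, -0.3]
grip_width: 49.7
M (array([ 552.7, -145.3]), array([124.3,  84.3]), 5.4, np.float64(75.3), 3984)
L scene (array([ 455.9, -371.7]), array([153.9, 112.8]), -0.6, np.float64(119.1), 1421)
L top (array([ 455.1, -370.8]), array([152.8, 113. ]), -0.5, np.float64(118.7), 623)
```

View pics/s5.png

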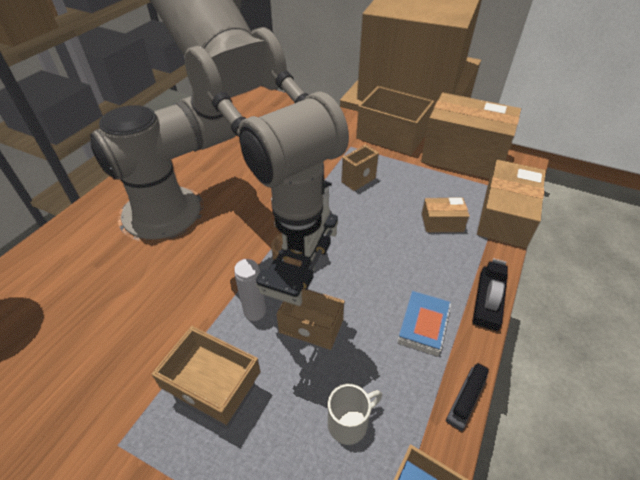

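The scene view shows the large box upright and square on the scale at (207,373), and everything else is still standing. Now the medium box.

```bash
python3 -m pendant '[{"linear":[1,2,-50],"twist":0},{"linear":[1,2,-100],"twist":0},{"linear":[1,2,-130],"twist":0},{"linear":[1,2,-144],"twist":0},{"linear":[1,2,-144],"twist":0},{"linear":[1,2,-144],"twist":0}]'
python3 -m pendant '[{"linear":[0,0,0],"twist":0},{"linear":[0,0,0],"twist":0},{"linear":[0,0,0],"twist":0},{"linear":[0,0,0],"twist":0},{"linear":[0,0,0],"twist":0},{"linear":[0,0,0],"twist":0}]' 255
python3 -m pendant '[{"linear":[0,0,5],"twist":0},{"linear":[0,0,20],"twist":0},{"linear":[0,0,50],"twist":0},{"linear":[0,0,90],"twist":0},{"linear":[0,0,140],"twist":0},{"linear":[0,-20,170],"twist":0},{"linear":[-15,-55,180],"twist":0},{"linear":[-30,-100,180],"twist":-2},{"linear":[-60,-150,180],"twist":-4},{"linear":[-85,-195,180],"twist":-6},{"linear":[-100,-226,180],"twist":-6},{"linear":[-100,-226,180],"twist":-6},{"linear":[-100,-226,180],"twist":-6},{"linear":[-100,-226,180],"twist":-6}]'
python3 - <<'E'
from h import *
W=cloud(cap('wrist','w6.png'));print(bot.get_obs()['tool_pos'],bot.get_obs()['tcp_rot'],edges(W,245,262))
for u,v in((60,280),(200,165),(300,165)): print(W[v,u].round(1))
m=(W[...,2]>245)&(W[...,2]<262)&(np.arange(480)[:,None]<285);p=W[m]
print(p.min(0),p.max(0),np.linalg.lstsq(np.c_[p[:,:2]-p[:,:2].mean(0),np.ones(len(p))],p[:,2],rcond=None)[0])
E
```

```text
time: 11.18
tool_pos: [557.7, -182.7, 56.2]
tcp_rot: [-3.139, -0.001, -1.478]
contact_force: [-0.3, -0.4, 0.3]
grip_width: 50.1
time: 11.92
tool_pos: [556.8, -182.2, 54.8]
tcp_rot: [-3.142, -0.0, -1.478]
contact_force: [-0.8, -0.7, 0.1]
grip_width: 7.7
time: 13.68
tool_pos: [457.4, -407.0, 235.2]
tcp_rot: [-3.141, -0.0, -1.581]
contact_force: [1.3, 0.2, -1.4]
grip_width: 7.9
[ 457.4352531  -407.07213977  235.10510646] [-3.14133490e+00 -1.25009189e-04 -1.58121230e+00] {'+x': array([5.1937e+02, 5.0000e-01]), '+y': array([-3.2706e+02,  3.2000e-01]), '-y': array([-4.1064e+02, -1.3000e-01])}
[ 425.1 -195.2  144.3]
[ 501.  -269.2    2. ]
[ 519.  -394.5  180.9]
[ 468.63487726 -422.45005609  245.01007313] [ 519.68182031 -326.35345684  258.07747659] [ 1.17102447e-02 -1.68417488e-02  2.54672080e+02]
```

View pics/w6.png

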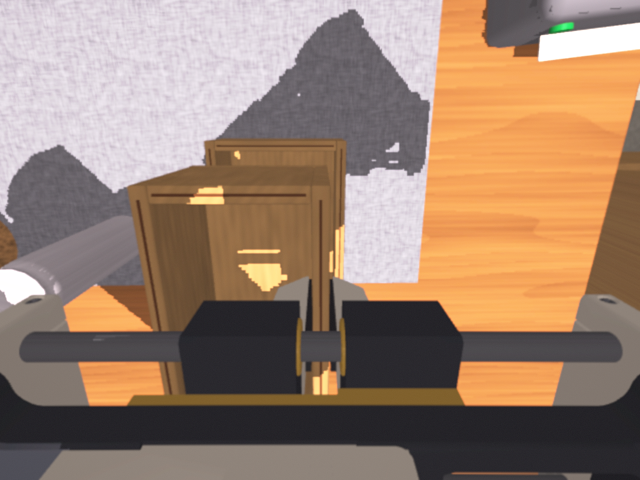

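The view shows the medium box (140–330, 170 and below) held level above the large one.

```bash
python3 -m pendant '[{"linear":[-1.5,-1.5,-20],"twist":0},{"linear":[-1.5,-1.5,-40],"twist":0},{"linear":[-1.5,-1.5,-52],"twist":0},{"linear":[-1.5,-1.5,-55],"twist":0},{"linear":[-1.5,-1.5,-55],"twist":0},{"linear":[-1.5,-1.5,-55],"twist":0}]'
python3 - <<'E'
from h import *
W=cloud(cap('wrist','w7.png'));print(bot.get_obs()['tool_pos'])
print('med',edges(W,190,207)); print('large',edges(W,114,124))
E
```

```text
time: 14.48
tool_pos: [455.6, -410.0, 180.6]
tcp_rot: [-3.141, -0.001, -1.583]
contact_force: [-0.6, 0.3, -0.7]
grip_width: 8.1
[ 455.51215083 -409.91604305  180.49555094]
med {'+x': array([517.58,   0.54]), '+y': array([-3.2993e+02,  2.9000e-01]), '-y': array([-4.1358e+02, -2.3000e-01])}Traceback (most recent call last):
  File "<stdin>", line 3, in <module>
  File "h.py", line 34, in edges
    t=r[s*(r[:,1]-yc)>0]; out[n]=env(t[:,0],t[:,1],s)
                                 ~~~^^^^^^^^^^^^^^^^^
  File "h.py", line 29, in env
    f=np.polyfit(ks*4,e,1); e2=np.abs(e-np.polyval(f,ks*4))<1.5
    raise TypeError("expected non-empty vector for x")
TypeError: expected non-empty vector for x
```

```bash
python3 -m pendant '[{"linear":[0,0.5,-15],"twist":0},{"linear":[0,0.5,-30],"twist":0},{"linear":[0,0.5,-42],"twist":0},{"linear":[0,0.5,-49],"twist":0},{"linear":[0,0.5,-52],"twist":0},{"linear":[0,0.5,-54],"twist":0},{"linear":[0,0.5,-55],"twist":0},{"linear":[0,0.5,-55.5],"twist":0},{"linear":[0,0.5,-55.5],"twist":0},{"linear":[0,0.5,-55.5],"twist":0}]'
```

```text
time: 15.78
tool_pos: [455.4, -409.5, 125.8]
tcp_rot: [-3.141, -0.002, -1.583]
contact_force: [-2.0, 1.8, 5.7]
grip_width: 7.8
```

```bash
python3 -m pendant '[{"linear":[0,0,0],"twist":0},{"linear":[0,0,0],"twist":0},{"linear":[0,0,0],"twist":0}]' 116
python3 -m pendant '[{"linear":[0,0,30],"twist":0},{"linear":[0,0,70],"twist":0},{"linear":[0,20,100],"twist":3},{"linear":[0,70,105],"twist":8},{"linear":[0,130,105],"twist":13},{"linear":[0,190,105],"twist":18},{"linear":[0,250,105],"twist":24},{"linear":[0,310,105],"twist":30},{"linear":[0,370,105],"twist":36},{"linear":[0,430,105],"twist":42},{"linear":[0,490,105],"twist":48},{"linear":[0,550,105],"twist":54},{"linear":[-3,610,105],"twist":60},{"linear":[-6,670,105],"twist":65},{"linear":[-9,730,105],"twist":69},{"linear":[-12,775,105],"twist":69},{"linear":[-12,789,105],"twist":69},{"linear":[-12,789,105],"twist":69},{"linear":[-12,789,105],"twist":69}]' 0
python3 - <<'E'
from h import *
W=cloud(cap('wrist','w8.png'));print('S',rect(W,(443,379),75,88,101))
for n in('scene','top'):
    W=cloud(cap(n,n[0]+'8.png'));print(n,'M',rect(W,(455,-371),85,140,152),'L',rect(W,(455,-371),115,113,125))
E
```

```text
time: 16.15
tool_pos: [455.3, -409.2, 124.1]
tcp_rot: [3.142, -0.0, -1.583]
contact_force: [0.4, 0.4, 0.6]
grip_width: 33.2
time: 18.52
tool_pos: [443.6, 378.5, 229.2]
tcp_rot: [3.141, -0.0, -0.38]
contact_force: [-0.4, -0.6, 0.0]
grip_width: 92.1
S (array([444.3, 380.5]), array([96.2, 56.1]), 68.1, np.float64(95.3), 2781)
scene M (array([ 455.4, -372.3]), array([127.2,  85.1]), -0.6, np.float64(145.1), 1110) L (array([ 456.2, -371.6]), array([154.1, 113.2]), -0.7, np.float64(119.2), 1467)
top M (array([ 455.1, -369.4]), array([125.4,  87.7]), -0.9, np.float64(144.9), 509) L (array([ 455.3, -370.8]), array([152.9, 113.1]), -0.3, np.float64(118.8), 697)
```

View pics/w8.png

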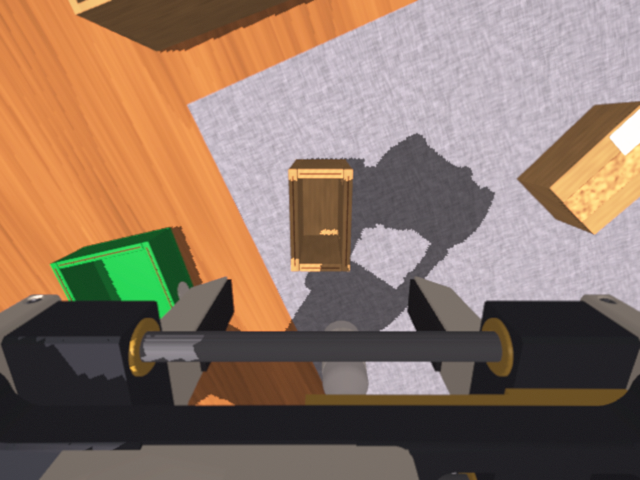

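The view shows the small box at (320,218), centred between the jaws. The heights show the medium box fully down: its rim is 26 mm above the large rim.

```bash
python3 -m pendant '[{"linear":[1,1,-50],"twist":0},{"linear":[1,1,-100],"twist":0},{"linear":[1,1,-140],"twist":0},{"linear":[1,1,-154],"twist":0},{"linear":[1,1,-154],"twist":0},{"linear":[1,1,-154],"twist":0}]'
python3 -m pendant '[{"linear":[0,0,0],"twist":0},{"linear":[0,0,0],"twist":0},{"linear":[0,0,0],"twist":0},{"linear":[0,0,0],"twist":0},{"linear":[0,0,0],"twist":0}]' 255
python3 -m pendant '[{"linear":[0,0,5],"twist":0},{"linear":[0,0,20],"twist":0},{"linear":[0,0,50],"twist":0},{"linear":[0,0,90],"twist":0},{"linear":[0,0,140],"twist":0},{"linear":[0,0,185],"twist":0},{"linear":[0,0,190],"twist":0},{"linear":[0,0,190],"twist":0}]'
python3 - <<'E'
from h import *
o=bot.get_obs();z=o['tool_pos'][2];W=cloud(cap('wrist','w9.png'));print(o['tool_pos'],rect(W,(443,379),75,z+12,z+30),o['contact_force'])
E
```

```text
time: 19.42
tool_pos: [445.4, 381.4, 77.1]
tcp_rot: [-3.139, -0.002, -0.379]
contact_force: [0.2, -0.7, -0.1]
grip_width: 92.0
time: 20.05
tool_pos: [444.2, 380.9, 75.3]
tcp_rot: [3.142, -0.0, -0.379]
contact_force: [-0.4, -0.3, 1.0]
grip_width: 55.7
time: 21.05
tool_pos: [444.0, 380.7, 265.4]
tcp_rot: [-3.141, -0.0, -0.379]
contact_force: [-0.5, -0.2, -0.3]
grip_width: 55.4
[444.0280641  380.67928183 265.43576002] (array([444.4, 381.8]), array([93.7, 90.4]), 68.4, np.float64(285.4), 10656) [-0.45459442 -0.17046872 -0.33949572]
```

View pics/w9.png

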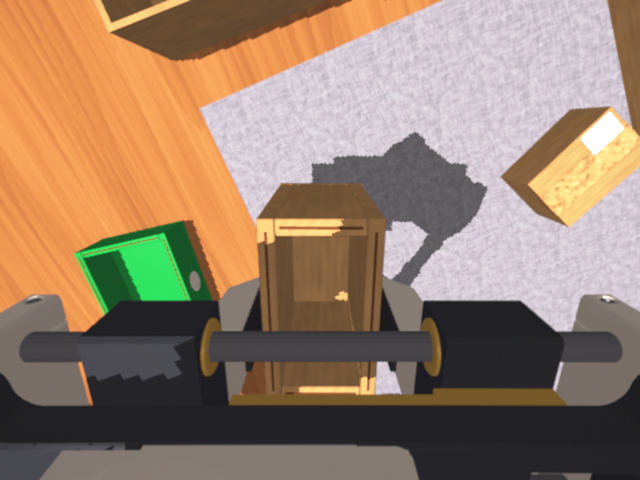

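The view shows the small box held squarely across its width, columns 258–385. Now to carry it to the scale.

```bash
python3 -m pendant '[{"linear":[0,-20,0],"twist":-2},{"linear":[0,-60,0],"twist":-6},{"linear":[0,-110,0],"twist":-11},{"linear":[0,-165,0],"twist":-16},{"linear":[2,-220,0],"twist":-21},{"linear":[3,-275,0],"twist":-26},{"linear":[4,-330,0],"twist":-31},{"linear":[5,-385,0],"twist":-36},{"linear":[6,-440,0],"twist":-41},{"linear":[7,-495,0],"twist":-46},{"linear":[8,-550,0],"twist":-51},{"linear":[9,-605,0],"twist":-56},{"linear":[10,-660,0],"twist":-61},{"linear":[11,-705,0],"twist":-65},{"linear":[11,-735,0],"twist":-68},{"linear":[11,-751,0],"twist":-69},{"linear":[11,-751,0],"twist":-69},{"linear":[11,-751,0],"twist":-69},{"linear":[11,-751,0],"twist":-69},{"linear":[11,-751,0],"twist":-69}]'
python3 - <<'E'
from h import *
o=bot.get_obs();z=o['tool_pos'][2];W=cloud(cap('wrist','w10.png'));print(o['tool_pos'],o['tcp_rot'])
print('S',edges(W,z+14,z+28)); 
m=(W[...,2]>z+14)&(W[...,2]<z+28)&(np.arange(480)[:,None]<285);p=W[m];print(p.min(0),p.max(0))
try: print('M',edges(W,140,150))
except Exception as e: print(e)
T=cloud(cap('top'));print(rect(T,(455,-371),70,z+12,z+28))
E
```

```text
time: 23.6
tool_pos: [455.5, -369.4, 265.6]
tcp_rot: [-3.141, -0.0, -1.582]
contact_force: [-0.5, -0.0, -1.2]
grip_width: 55.7
[ 455.50550057 -369.40486179  265.60038286] [-3.14128026e+00 -3.21002985e-04 -1.58169954e+00]
S {'+x': array([502.91,   0.63]), '+y': array([-341.37,   -1.51]), '-y': array([-3.972e+02, -3.500e-01])}
[ 469.39253953 -397.51382209  279.60813646] [ 503.36756249 -341.19847054  288.12568397]
expected non-empty vector for x
(array([ 424.5, -391.9]), array([18.7,  8.1]), 3.7, np.float64(283.3), 29)
```

View pics/w10.png

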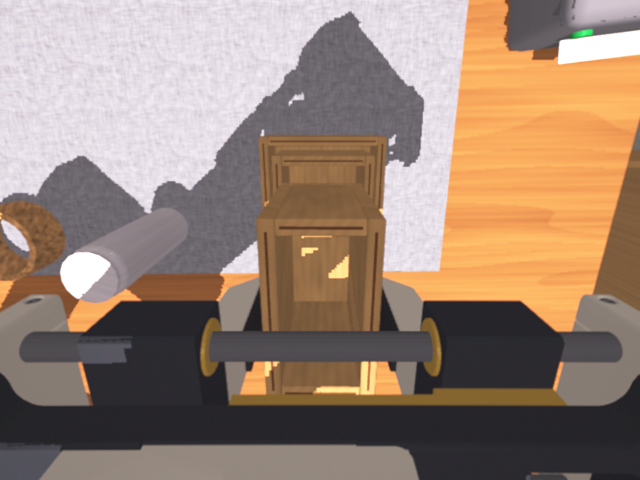

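The view shows the small box (260–385, row 220 and below) aligned over the nested pair (260–388, row 138).

```bash
python3 -m pendant '[{"linear":[0.5,-1,-15],"twist":0},{"linear":[0.5,-1,-30],"twist":0},{"linear":[0.5,-1,-37],"twist":0},{"linear":[0.5,-1,-37],"twist":0},{"linear":[0.5,-1,-37],"twist":0}]'
python3 - <<'E'
from h import *
o=bot.get_obs();z=o['tool_pos'][2];W=cloud(cap('wrist','w11.png'));print(o['tool_pos'],o['tcp_rot'])
print('S',edges(W,z+14,z+28))
for lo,hi in((141,150),(115,123)):
    m=(W[...,2]>lo)&(W[...,2]<hi)&(W[...,0]>500)&(np.arange(480)[:,None]<285)&(abs(W[...,1]+371)<90);p=W[m];print(lo,len(p),np.percentile(p,[1,99],0) if len(p) else '')
E
```

```text
time: 24.32
tool_pos: [455.9, -371.4, 228.6]
tcp_rot: [-3.141, -0.001, -1.583]
contact_force: [-0.3, 0.1, -0.7]
grip_width: 55.8
[ 455.89813498 -371.36984092  228.56586198] [-3.14115620e+00 -5.64808647e-04 -1.58293307e+00]
S {'+x': array([503.3 ,   0.91]), '+y': array([-343.38,    3.5 ]), '-y': array([-3.9913e+02, -1.5000e-01])}
141 1757 [[ 500.68220524 -412.78671122  141.38731041]
 [ 517.50582814 -330.24267039  147.98492998]]
115 2386 [[ 500.91294478 -426.63294029  115.43249818]
 [ 531.84125558 -316.03616477  122.0413658 ]]
```

```bash
python3 -m pendant '[{"linear":[0,0,-15],"twist":0},{"linear":[0,0,-30],"twist":0},{"linear":[0,0,-45],"twist":0},{"linear":[0,0,-58],"twist":0},{"linear":[0,0,-67],"twist":0},{"linear":[0,0,-72],"twist":0},{"linear":[0,0,-74.5],"twist":0},{"linear":[0,0,-76],"twist":0},{"linear":[0,0,-77],"twist":0},{"linear":[0,0,-77],"twist":0},{"linear":[0,0,-77],"twist":0}]'
```

```text
time: 25.75
tool_pos: [456.0, -371.3, 152.3]
tcp_rot: [-3.141, -0.001, -1.583]
contact_force: [-1.7, 0.6, 6.3]
grip_width: 56.0
```

```bash
python3 -m pendant '[{"linear":[0,0,0],"twist":0},{"linear":[0,0,0],"twist":0},{"linear":[0,0,0],"twist":0},{"linear":[0,0,0],"twist":0}]' 33
python3 -m pendant '[{"linear":[0,0,20],"twist":0},{"linear":[0,0,50],"twist":0},{"linear":[0,0,90],"twist":0},{"linear":[0,0,130],"twist":0},{"linear":[0,50,150],"twist":0},{"linear":[0,110,150],"twist":0},{"linear":[0,170,150],"twist":0},{"linear":[0,230,150],"twist":0},{"linear":[0,290,150],"twist":0},{"linear":[0,290,150],"twist":0},{"linear":[0,290,150],"twist":0}]'
python3 - <<'E'
from h import *
for n in('scene','top'):
    W=cloud(cap(n,n[0]+'12.png'));f=lambda r,a,b:rect(W,(455,-371),r,a,b)
    print(n,'S',f(70,166,177),'M',f(85,140,152),'L',f(115,113,125))
c=np.load('/tmp/scene.npz')['frame'];t=np.load('/tmp/top.npz')['frame']
cv2.imwrite('pics/fin.png',np.vstack([cv2.resize(c,(400,300)),cv2.resize(t,(400,300))]))
E
```

```text
time: 26.25
tool_pos: [455.7, -371.2, 151.1]
tcp_rot: [3.141, 0.0, -1.583]
contact_force: [1.0, 0.6, 0.2]
grip_width: 79.9
time: 27.62
tool_pos: [455.9, -81.5, 301.4]
tcp_rot: [-3.141, -0.001, -1.582]
contact_force: [-0.1, -0.8, 0.7]
grip_width: 79.9
scene S (array([ 455.4, -372.5]), array([98.2, 56.9]), -0.2, np.float64(171.0), 812) M (array([ 456.2, -372.2]), array([125.4,  85.4]), -1.0, np.float64(145.4), 1139) L (array([ 457. , -371.8]), array([154.2, 112.5]), -1.0, np.float64(119.3), 1365)
top S (array([ 454.3, -370. ]), array([97. , 58.5]), 0.0, np.float64(170.7), 365) M (array([ 454.5, -369.5]), array([125.3,  86.7]), -1.0, np.float64(145.1), 578) L (array([ 455.4, -371. ]), array([153.7, 111.8]), -0.6, np.float64(119.1), 682)
```

View pics/fin.png

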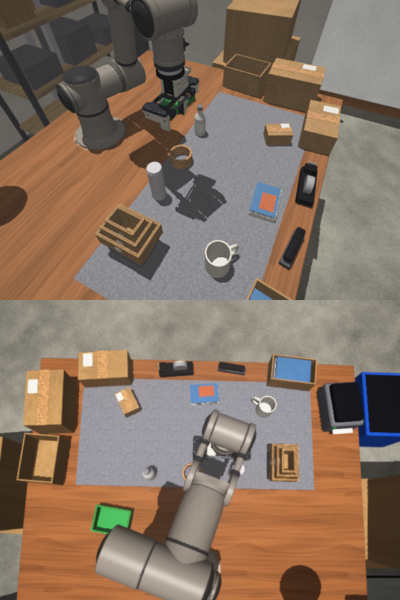

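The picture shows the three boxes nested and upright on the scale, at (130,233) in the upper image and (284,463) in the lower. The rims at 119, 145 and 171 mm are 26 mm apart, so each box is fully down, and the other items are still standing. I'm handing in.

```bash
python3 -c "
from plant import bot
print(bot.close_job())"
```

```text
the job is handed in; nothing more can be done
None
```

The three-tier set is made up on the scale and the job is handed in, with about 28 s used of the 72 s allowed. I pinched the large box by a long wall and set it on the platter. The medium box went into it the same way, and the small box, held across its width, went into that. Each box touched down with about 6 N before I let go.

**Last checks, arm clear:**
- **Fully down:** rims measured 119, 145 and 171 mm. The steps are 26 mm as they should be, and all three read about 1 mm low, as the platter itself did.
- **Centred and square:** the large box is within about 1.3 mm of the platter centre as each camera saw it. The platter measured -0.3° to -1.0° over the job, and the large box -0.6° to -1.0°.
- **Bystanders:** the bottle, can, tape roll, carton, mug, booklets and green box looked upright and where they stood. I judged that by eye and did not measure them again; the arm hid the can and most of the tape roll in the last top view, but both show in the scene view.

**Disagreements:** at the end the top and scene cameras differed by up to about 2.7 mm on where the inner boxes sit across the platter. That is more than the 2 mm calibration figure. The wrist camera, just before the last descent, put the small and medium boxes within about 0.3 mm of each other.

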